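# Square a nougat bar into the portion guide and hold it

### The arm

A 6-joint arm with a two-finger parallel gripper is mounted at the origin on the work surface; the furniture and walls round the work are solid. World frame = base frame: x ahead of the robot, y to its left, z up, the work surface at z = 0. Lengths are in mm, angles in degrees, forces in N, time in s.
With the tool pointing down it reaches from about 350 to 850 mm from the base axis. Payload 8.1 kg.
Tool frame: the origin (TCP) lies at the very end of the fingers, on their centre line; the grasp point (between the pads) lies 19 mm behind it (r.grasp_offset is the distance from the TCP to the grasp point, in mm); z points along the fingers, y is the line along which they close (so a half turn about z gives the same grasp; the last joint's range is limited). The gripper opens to 85 mm and grips with 20 to 120 N. Pads are 22 mm wide; open, the fingers measure 114 mm over their backs; the gripper's body (76 mm by 85 mm) begins 54 mm behind the grasp point. The pads swing forward as they close: fully open they stand 13 mm farther back than shut.
Start: joints at [-72.158, 7.471, 85.268, -0, 87.261, -4.893], TCP at [231.901, -553.378, 231.292] pointing down, gripper open.
Joint ranges: [-169.43, 169.43], [-51.17, 129.36], [1.28, 143.12], [-76.62, 256.62], [0, 156.53], [-152.29, 152.29]. Speed limits (degrees/s): [136.94, 136.94, 159.86, 180, 180, 180].

### API

Orientations are given as [roll, pitch, yaw] about the fixed x, y, z axes, in that order (R = Rz(yaw) Ry(pitch) Rx(roll)).
In Python, from bench import r gives the robot as it stands.
- The arm moves only by the tool carry_out, never from a script. Its argument "commands" is a list of rows, each an object with "jaw": the finger opening in m, from 0 to 0.0854; "translation": the shift along the tool's x, y, z in m, a list of three; "spin": the turn about the tool's z in rad. A call has exactly 8 rows; each row shifts and turns the commanded pose from where the row before left it, along the tool's axes as they then stand; what a row does not reach is not made up. A row lasts 1/12 s, in which the tool goes at most 41.7 mm and 7.16 degrees, less where a joint would pass 70% of its speed; a pose out of reach is approached as far as the arm can. A call is refused whole if a number of a shift passes 0.0417 or a number of a turn 0.125, either way. A call with a gripper value outside its range is refused whole. The fingers move at their own pace and stop on an object; "squeeze" is the grip in N (left out, the last holds). Time passes only in rows, so rows that do not move let the fingers close, or fill a call up. It gives the time, the measured TCP pose, the force, the opening and the grip force at its end, in the units of the state.
- r.sense(): the state, without advancing time (a new reading comes with each control period).
- r.snapshot(name): name is "scene" or "side" or "wrist"; returns a dict with "pixels" (420x560x3 uint8, blue, green, red), "K" (3x3 intrinsics, pixels), "extrinsics" (4x4, takes a point from camera to world coordinates). Camera axes: x right, y down, z forward; pixel columns grow to the right and rows downward; lengths in mm; the calibration is good to about 2 mm. A picture is of the moment at which its call begins. There is no depth.
- r.hand_in(): hands the job in; it is judged then, once.
Trained networks look in a picture, given as the dict that the camera call returned (one of the last four; its "shot" number tells which), for a name from the list of things; names that differ only in an ending like _2 or _b are one class to them, and where a whole thing is asked for, a point or a joint stands for the part that bears it (a point fixed in the world has none). Each returns a list of dicts, best first, with "score" (0 to 1); they miss things now and then, are a little off and sometimes report something else, mostly with a low value. They report only what shows in the picture. A call takes as long as a camera call. They do not tell look-alikes from the thing itself.
- r.spot_in(picture, target): "xy" ([column, row] in pixels, amid what is visible of it).
- r.regions_of(picture, target): "pixels" (420x560 bool, what is visible of it) and "xy" ([column, row] in pixels, amid what is visible of it).
- r.landmark_of(picture, target): "xy" ([column, row] in pixels: a listed point, or the origin of a listed thing).
The state is a dict: "time": time; "joint_pos": joint angles; "qd": joint speeds; "joint_efforts": joint torques, N m; "tool_pos": TCP position; "tcp_rot": TCP orientation; "ft_force": force on the tool from outside, world axes, zero at the start; "wrist_torque": the same for the moment, N m; "finger_gap": finger opening in mm; "grip_force": force on a finger pad.
Only numpy, scipy, OpenCV 4.12 (cv2) and the standard library are available. Lean on these libraries where they do the work, as an engineer would, in place of code of your own. Each camera call takes 0.05 s, during which the arm holds its last target. There are 200 camera calls.

### The job

Take the nougat bar from the worktop, lay it flat on the wooden portion guide with its length along the long fence, and press it into the corner so that its long side is flush against the long fence and its end is against the end stop at the same time. Finish while still holding it pressed firmly against both, ready for someone to cut: do not let go. Leave the timer, the small ring cutter and the piping tip where they stand.

Things in the scene. Friction and masses are not known exactly. Their poses are not given: they have to be found in the camera images.
- nougat_bar: Cream nougat bar with nuts, a square-edged bar 26 x 91 x 21 mm (x, y, z), 40 to 85 g, loose, lying flat on the worktop. Origin at the centre of its underside (its sides 12 to 13 mm from it), y along its length, z up. Either end may lead. Grip it across its width by its upper half: the fences are 8 mm high, so fingertips 10 mm or more above its underside pass over them.
- guide: Portion guide, fixed to the worktop: a light wooden board 150 x 190 mm (x, y), top face 12 mm above the worktop, with dark scribed marks across it and two aluminium strips that form a corner. Origin at the centre of its underside on the worktop; x points roughly away from the robot, across the long fence, y to the left along it, z up.
- long_fence: Aluminium strip 14 x 168 x 8 mm (x, y, z) on the guide's far (+x) side, lying along the guide's y; it stands 8 mm above the board. Origin at the centre of its underside, axes as the guide; its working face looks to the guide's -x and lies 7 mm to the -x side of the origin (guide x = 45 mm).
- end_stop: Shorter aluminium strip 70 x 14 x 8 mm (x, y, z) on the guide's left (+y) side, lying along the guide's x; it stands 8 mm above the board. Origin at the centre of its underside, axes as the guide; its working face looks to the guide's -y and lies 7 mm to the -y side of the origin (guide y = 70 mm).
- corner (a point): Inner corner on the board's top face where the planes of the two working faces meet (guide x = 45, y = 70, z = 12 mm); axes as the guide. The seated bar's origin lies about x = -12.5, y = -45.5, z = 0 mm from here; the bar is pushed toward +x and +y. Fences and board are rigid.
- timer: Round white kitchen timer with a red knob, 69 mm across, 46 mm high, loose; bystander. Origin at the centre of its underside.
- small_cutter: Steel ring cutter, 38 mm across, 42 mm high, loose, standing; bystander. Origin at the centre of its underside.
- piping_tip: Conical steel piping tip, 28 mm across, 40 mm high, loose, standing; bystander. Origin at the centre of its underside.
Things that resemble listed ones, but are neither listed nor needed, are in the scene too. There is more than one size of the nougat_bar; the one meant has the size given above.

How it is judged (in metres and radians):
At the end, for the whole second after the job is handed in: Bar flat on the guide (underside -2 to +4 mm from the board, tilt < 0.05 rad), along the long fence (within 0.05 rad), within 3.5 mm of fully in the corner along both, still, pressing on the long fence and on the end stop with > 1 N each, fingers on it with > 1 N (contact force between nougat_bar and long_fence above 1 N and contact force between nougat_bar and end_stop above 1 N and contact force between the fingers and nougat_bar above 1 N and x of nougat_bar in the frame of corner between -0.0165 and -0.0095 m and y of nougat_bar in the frame of corner between -0.0495 and -0.0425 m and z of nougat_bar in the frame of corner between -0.002 and 0.004 m and angle between the y axis of nougat_bar and the y axis of guide, either way round below 0.05 rad and angle between nougat_bar's own z axis and vertical below 0.05 rad and linear speed of nougat_bar below 0.01 m/s); the arm keeps its last pose, push and grip.
It fails at once if timer shoved or knocked over (distance of timer from where it was at the start of the episode above 0.03 m or angle between timer's own z axis and vertical above 0.5 rad).
It fails at once if small cutter shoved or knocked over (distance of small_cutter from where it was at the start of the episode above 0.03 m or angle between small_cutter's own z axis and vertical above 0.5 rad).
It fails at once if piping tip shoved or knocked over (distance of piping_tip from where it was at the start of the episode above 0.03 m or angle between piping_tip's own z axis and vertical above 0.5 rad).
It also fails if it takes over 51 s, if anything falls off the work surface, if the arm or the gripper's body presses on something with over 40 N, if the wrist force passes 120 N, or if a joint passes its speed limit or range.

## Working session

There is one attempt and no reset: what is moved stays moved. The work goes in short steps, Python scripts to look and compute and a tool call to move; the robot and the scene stay as the last step left them, time stands still between calls to the robot, and variables do not carry over. Pictures are saved under pics/ and viewed, at most 12 in all, crops included, and the job is handed in when it is done.

Besides the shell and the picture viewer there is one more tool, called after "Emit:" by a JSON object that holds its "name" and its "arguments". carry_out: Moves the arm, as the interface text tells. Its arguments: {"type":"object","properties":{"commands":{"type":"array","items":{"type":"object","properties":{"jaw":{"type":"number"},"translation":{"type":"array","items":{"type":"number"}},"spin":{"type":"number"}}}},"squeeze":{"type":"number"}},"required":["commands"]}

```bash
mkdir -p pics
cat > h.py <<'E'
import numpy as np, cv2
from bench import r
def ray(s,uv,z):
    K=np.array(s["K"]);T=np.array(s["extrinsics"])
    d=T[:3,:3]@np.linalg.solve(K,[uv[0],uv[1],1]);o=T[:3,3]
    return (o+d*(z-o[2])/d[2]).round(1)
def proj(s,p):
    T=np.linalg.inv(np.array(s["extrinsics"]));c=T[:3,:3]@np.array(p)+T[:3,3]
    q=np.array(s["K"])@c;return q[:2]/q[2]
E
python3 - <<'E'
from h import *
for n in ("scene","side"):
    s=r.snapshot(n);cv2.imwrite(f"pics/{n}0.png",s["pixels"])
    print(n,np.array(s["extrinsics"])[:3,3])
    for t,z in (("nougat_bar",21),("guide",12),("timer",23),("small_cutter",21),("piping_tip",20)):
        for d in r.regions_of(s,t)[:4]:
            m=d["pixels"].astype(np.uint8);c=max(cv2.findContours(m,0,2)[0],key=cv2.contourArea)
            print(t,round(d["score"],2),np.round(d["xy"]),ray(s,d["xy"],z)[:2],[ray(s,p,z)[:2].tolist() for p in cv2.boxPoints(cv2.minAreaRect(c))] if t in("nougat_bar",) else "")
    for t,z in (("corner",12),("guide",0),("long_fence",12),("end_stop",12),("nougat_bar",0),("timer",0),("small_cutter",0),("piping_tip",0)):
        for d in r.landmark_of(s,t)[:4]: print("L",t,round(d["score"],2),np.round(d["xy"]),ray(s,d["xy"],z)[:2])
print(r.sense()["time"],r.sense()["tcp_rot"])
E
```

```text
scene [-12.95475794 584.34593111 787.33635194]
nougat_bar 0.9 [352. 170.] [ 376.4 -211. ] [[440.0, -267.1], [412.2, -301.2], [322.3, -180.0], [348.0, -149.3]]
nougat_bar 0.6 [327. 136.] [ 514.1 -288.6] [[549.2, -261.4], [499.9, -339.9], [470.7, -305.9], [519.3, -229.9]]
guide 0.96 [227. 252.] [442.2 201.2] 
timer 0.88 [280. 182.] [491.6 -45.8] 
small_cutter 0.71 [298. 196.] [426.  -36.7] 
piping_tip 0.72 [126. 288.] [531.6 409.9] 
piping_tip 0.56 [228. 253.] [434.4 205.5] 
L corner 0.58 [192. 265.] [475.9 277.3]
L guide 0.74 [228. 251.] [449.8 191.2]
L long_fence 0.73 [204. 243.] [500.4 217.6]
L end_stop 0.68 [203. 274.] [440.5 277.6]
L end_stop 0.5 [226. 255.] [438.3 207.1]
L nougat_bar 0.69 [323. 141.] [ 526.  -287.6]
L nougat_bar 0.63 [351. 171.] [ 387.3 -227.7]
L timer 0.6 [276. 182.] [516.8 -57.1]
L small_cutter 0.52 [297. 202.] [427.5 -38.5]
L piping_tip 0.47 [126. 293.] [533.8 413.2]
side [-100.02081808 -958.60051375  870.71721299]
nougat_bar 0.63 [294. 276.] [ 356.7 -211.9] [[320.9, -205.6], [357.4, -161.2], [387.7, -196.7], [350.4, -239.4]]
nougat_bar 0.52 [368. 280.] [ 509.6 -323.7] [[523.1, -292.9], [536.2, -301.0], [495.4, -350.8], [482.9, -343.1]]
guide 0.71 [250. 194.] [440.9 192.8] 
timer 0.56 [307. 226.] [497.9 -57.1] 
small_cutter 0.51 [286. 231.] [433.9 -45. ] 
L corner 0.96 [246. 176.] [477.8 296.8]
L guide 0.91 [248. 196.] [438.1 203.8]
L long_fence 0.61 [286. 242.] [415.2 -76.9]
L long_fence 0.53 [267. 188.] [504.2 195.5]
L end_stop 0.6 [233. 184.] [419.  273.6]
L nougat_bar 0.67 [306. 280.] [ 388.3 -222.8]
L nougat_bar 0.39 [363. 277.] [ 519.3 -290.5]
L small_cutter 0.7 [284. 238.] [426.4 -43.8]
L piping_tip 0.4 [247. 161.] [535.8 403.4]
1.4 [-1.79997709e+02 -1.61788254e-03  2.27338547e+01]
```

View pics/scene0.png

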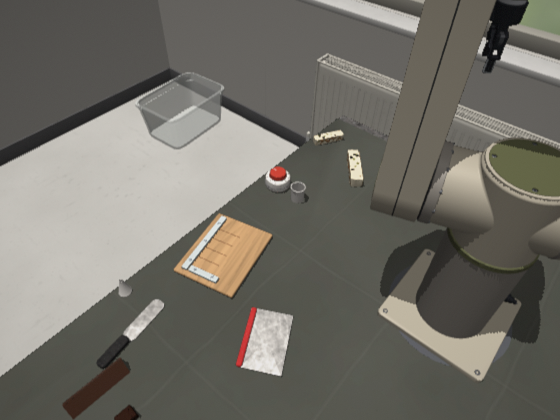

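View pics/side0.png

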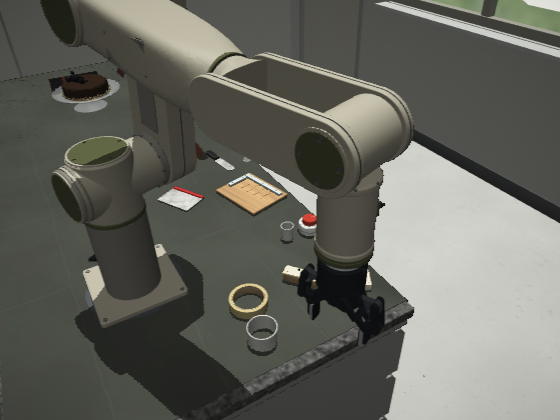

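Scene: two nougat candidates, A at (352,170) and B at (327,136); the guide is at (225,252) with its corner at (192,265), the timer at (278,180), the cutter at (298,193) and the tip at (124,288). In the side view the gripper hides part of both bars. Next I'll take an enlarged crop and a silhouette size fit.

```bash
cat >> h.py <<'E'
from scipy.optimize import minimize
def boxmask(s,x,y,yaw,L,W,H,z0=0,k=8):
    c,n=np.cos(yaw),np.sin(yaw)
    P=[proj(s,[x+c*a-n*b,y+n*a+c*b,z]) for a in(-W/2,W/2) for b in(-L/2,L/2) for z in(z0,z0+H)]
    m=np.zeros((420*4,560*4),np.uint8)
    cv2.fillConvexPoly(m,cv2.convexHull(((np.array(P)+.5)*4).round().astype(np.int32)),1);return m
def fit(s,mask,p0,free=True,H=21):
    M=cv2.resize(mask.astype(np.uint8),None,fx=4,fy=4,interpolation=0)
    def f(p):
        L,W=(p[3],p[4]) if free else (91,26)
        b=boxmask(s,p[0],p[1],p[2]/50,L,W,H);return 1-(b&M).sum()/(b|M).sum()
    q=np.array(p0 if free else p0[:3],float); 
    for _ in range(3):
        sx=np.vstack([q]+[q+v for v in np.diag([10,10,10,10,6][:len(q)])])
        o=minimize(f,q,method="Nelder-Mead",options=dict(initial_simplex=sx,maxiter=250));q=o.x
    return q.round(1),round(o.fun,3)
E
python3 - <<'E'
from h import *
s=r.snapshot("scene")
for d in r.regions_of(s,"nougat_bar")[:2]:
    p=ray(s,d["xy"],10)
    for a in (np.radians(35),np.radians(-60)):
        print(d["xy"],"size free",fit(s,d["pixels"],[p[0],p[1],a*50,91,26]),"fixed",fit(s,d["pixels"],[p[0],p[1],a*50],False))
w=r.snapshot("wrist");cv2.imwrite("pics/w0.png",w["pixels"])
for d in r.regions_of(w,"nougat_bar"): print("wrist",d["score"],d["xy"],ray(w,d["xy"],21))
a=cv2.resize(s["pixels"][110:200,290:390],(600,540),interpolation=cv2.INTER_CUBIC)
cv2.imwrite("pics/crop.png",a)
E
```

```text
[353.8, 169.0] size free (array([ 385. , -235.6,   32.5,  128.2,   30.8]), np.float64(0.065)) fixed (array([ 378.1, -226.9,   35.8]), np.float64(0.307))
[353.8, 169.0] size free (array([ 385. , -235.8,  -46. ,   31.3,  128.4]), np.float64(0.065)) fixed (array([ 386.7, -239.5, -121.5]), np.float64(0.322))
[328.1, 136.1] size free (array([ 516.5, -295.9,   52. ,   21.3,   85.4]), np.float64(0.067)) fixed (array([ 516. , -294.9,  132.3]), np.float64(0.149))
[328.1, 136.1] size free (array([ 516.6, -295.7,  -26.9,   84.6,   21.2]), np.float64(0.071)) fixed (array([ 516.5, -296. ,  -24.8]), np.float64(0.148))
```

View pics/crop.png

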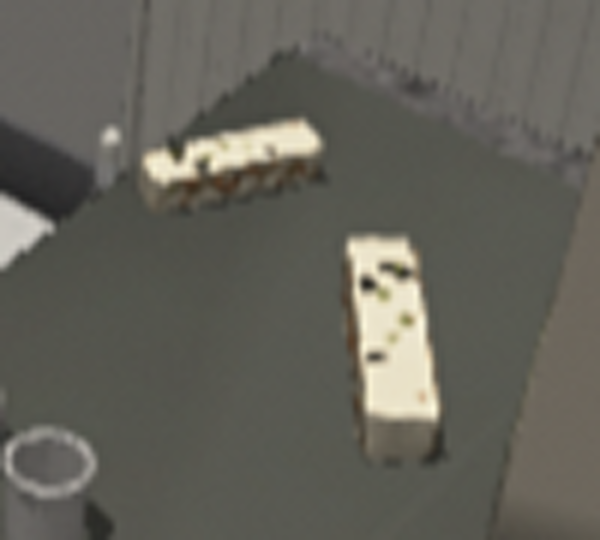

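View pics/w0.png

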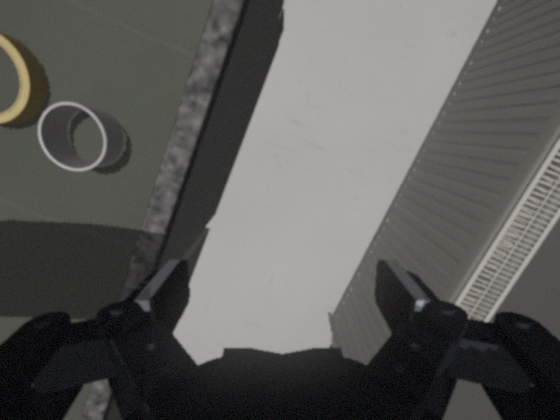

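Candidates: A at (352,170) fits about 128 x 31 mm, too big; B at (327,136) fits about 85 x 21 mm (masks run slightly small). B matches 91 x 26, and the crop confirms A is clearly the longer, wider bar. I'm going for B.

Emit:
{"name": "carry_out", "arguments": {"commands": [{"jaw":0.085,"translation":[0.04,-0.014,0],"spin":0},{"jaw":0.085,"translation":[0.04,-0.014,0],"spin":0},{"jaw":0.085,"translation":[0.04,-0.014,0],"spin":0},{"jaw":0.085,"translation":[0.04,-0.014,0],"spin":0},{"jaw":0.085,"translation":[0.04,-0.014,0],"spin":0},{"jaw":0.085,"translation":[0.04,-0.014,0],"spin":0},{"jaw":0.085,"translation":[0.02,-0.014,0],"spin":0},{"jaw":0.085,"translation":[0.02,-0.014,0],"spin":0}]}}

```text
time: 2.27
tool_pos: [445.1, -342.9, 231.3]
tcp_rot: [180.0, -0.0, 22.8]
ft_force: [-0.3, -0.1, -0.7]
finger_gap: 85.1
grip_force: 0.0
```

Emit:
{"name": "carry_out", "arguments": {"commands": [{"jaw":0.085,"translation":[0,0,0],"spin":-0.08},{"jaw":0.085,"translation":[0,0,0],"spin":-0.08},{"jaw":0.085,"translation":[0,0,0],"spin":-0.08},{"jaw":0.085,"translation":[0,0,0],"spin":-0.08},{"jaw":0.085,"translation":[0,0,0],"spin":-0.08},{"jaw":0.085,"translation":[0,0,0],"spin":-0.08},{"jaw":0.085,"translation":[0,0,0],"spin":-0.08},{"jaw":0.085,"translation":[0,0,0],"spin":-0.08}]}}

```text
time: 2.93
tool_pos: [443.7, -344.7, 231.3]
tcp_rot: [180.0, -0.0, 59.6]
ft_force: [0.8, 0.6, 0.8]
finger_gap: 84.7
grip_force: 0.0
```

Run:
```python
from h import *
q=r.sense();print(q["time"],q["tool_pos"],q["tcp_rot"],q["ft_force"])
w=r.snapshot("wrist");cv2.imwrite("pics/w1.png",w["pixels"]);print(np.array(w["extrinsics"]).round(2))
for d in r.regions_of(w,"nougat_bar"):
    p=ray(w,d["xy"],10);print("wrist",d["score"],d["xy"],p,d["pixels"].sum())
    print(fit(w,d["pixels"],[p[0],p[1],-27,91,26]),fit(w,d["pixels"],[p[0],p[1],-27],False))
s=r.snapshot("side")
for d in r.regions_of(s,"nougat_bar"): print("side",d["score"],d["xy"],ray(s,d["xy"],10))
# guide fit in both fixed views
for n in("scene","side"):
    s=r.snapshot(n)
    for d in r.regions_of(s,"guide")[:1]:
        M=cv2.resize(d["pixels"].astype(np.uint8),None,fx=4,fy=4,interpolation=0)
        f=lambda p:(lambda b:1-(b&M).sum()/(b|M).sum())(boxmask(s,p[0],p[1],p[2]/50,190,150,13))
        x=ray(s,d["xy"],6)
        for a in(0,.4,-.4):
            o=minimize(f,[x[0],x[1],a*50],method="Nelder-Mead",options=dict(initial_simplex=[[x[0],x[1],a*50],[x[0]+10,x[1],a*50],[x[0],x[1]+10,a*50],[x[0],x[1],a*50+10]]))
            print(n,"guide",o.x.round(1),np.degrees(o.x[2]/50).round(1),o.fun.round(3))
```

```text
2.9333 [ 443.70040511 -344.7015081   231.32218836] [ 1.79997437e+02 -3.12298733e-04  5.96331137e+01] [0.77045632 0.62302186 0.81762585]
[[ 8.6000e-01 -4.9000e-01 -1.3000e-01  4.7707e+02]
 [-5.1000e-01 -8.3000e-01 -2.3000e-01 -2.8863e+02]
 [ 0.0000e+00  2.6000e-01 -9.7000e-01  3.7424e+02]
 [ 0.0000e+00  0.0000e+00  0.0000e+00  1.0000e+00]]
wrist 0.87 [314.7, 114.5] [ 516.3 -294.8   10. ] 2005
(array([ 516.8, -297.2,  -26.5,   88.9,   23.8]), np.float64(0.042)) (array([ 516.8, -297.2,  -26.5]), np.float64(0.104))
wrist 0.73 [181.2, 126.2] [ 380.1 -229.6   10. ] 3919
(array([ 380.9, -230.5,   33.1,  124.2,   34.2]), np.float64(0.033)) (array([ 372.4, -220.3,   29.2]), np.float64(0.399))
side 0.88 [363.7, 273.5] [ 522.5 -289.8   10. ]
side 0.84 [307.6, 278.9] [ 387.7 -230.1   10. ]
scene guide [449.3 200.7  12. ] 13.8 0.04
scene guide [449.7 200.9  12.9] 14.8 0.042
scene guide [449.7 201.   12.7] 14.6 0.04
side guide [451.4 208.9  11.8] 13.5 0.063
side guide [451.2 209.1  12.3] 14.1 0.063
side guide [451.4 211.2  12.3] 14.1 0.066
```

View pics/w1.png

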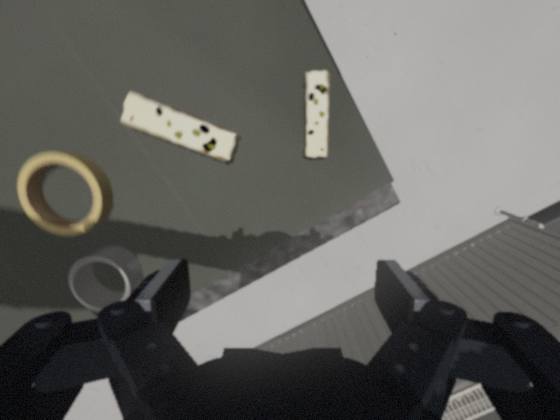

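The wrist view shows the meant bar at (316,113), fitting 88.9 x 23.8 mm, and the larger look-alike at (178,127). The tool yaw already lines up with the bar.

Emit:
{"name": "carry_out", "arguments": {"commands": [{"jaw":0.085,"translation":[0.02,0.01,0],"spin":0},{"jaw":0.085,"translation":[0.02,0.01,0],"spin":0},{"jaw":0.085,"translation":[0.02,0.01,0],"spin":0},{"jaw":0.085,"translation":[0.018,0.009,0],"spin":0},{"jaw":0.085,"translation":[0,0,0.03],"spin":0},{"jaw":0.085,"translation":[0,0,0.03],"spin":0},{"jaw":0.085,"translation":[0,0,0.03],"spin":0},{"jaw":0.085,"translation":[0,0,0.03],"spin":0}]}}

```text
time: 4.0
tool_pos: [517.2, -297.3, 110.2]
tcp_rot: [180.0, 0.0, 59.4]
ft_force: [0.4, 0.2, -0.4]
finger_gap: 85.2
grip_force: 0.0
```

Run:
```python
from h import *
q=r.sense();print(q["time"],q["tool_pos"],q["tcp_rot"])
w=r.snapshot("wrist")
for d in r.regions_of(w,"nougat_bar"):
    p=ray(w,d["xy"],10);print("wrist",d["score"],d["xy"],p,d["pixels"].sum(),fit(w,d["pixels"],[p[0],p[1],-27,91,26]))
s=r.snapshot("side")
for t in("long_fence","end_stop","corner","guide"):
  for n in ("scene","side"):
    s=r.snapshot(n)
    for d in r.landmark_of(s,t)[:2]: print(t,n,d["score"],d["xy"],ray(s,d["xy"],0 if t=="guide" else 12))
```

```text
4.0 [ 517.16552191 -297.25645899  110.18536551] [1.79965174e+02 4.99197097e-03 5.93760160e+01]
wrist 0.69 [91.8, 229.7] [ 375.3 -231.2   10. ] 8707 (array([ 379.2, -230.8,   33.6,  125.5,   34.9]), np.float64(0.043))
wrist 0.58 [277.6, 210.2] [ 515.2 -294.9   10. ] 3558 (array([ 517.2, -296.7,  -26.5,   88.7,   24.1]), np.float64(0.028))
long_fence scene 0.82 [200.3, 243.4] [506.4 223.6  12. ]
end_stop scene 0.7 [203.2, 276.2] [435.1 280.8  12. ]
end_stop side 0.52 [246.3, 175.9] [480.2 297.6  12. ]
end_stop side 0.49 [237.0, 183.2] [432.5 273.1  12. ]
corner scene 0.93 [192.0, 267.1] [471.2 280.7  12. ]
corner side 0.96 [247.4, 177.6] [478.4 285.8  12. ]
guide scene 0.71 [277.4, 185.7] [504.  -49.8   0. ]
guide scene 0.19 [202.7, 244.7] [507.3 216.9   0. ]
guide side 0.6 [249.4, 196.4] [439.3 196.9   0. ]
```

Descend 100 mm to z≈10, then close.

Emit:
{"name": "carry_out", "arguments": {"commands": [{"jaw":0.085,"translation":[0,0,0.02],"spin":0},{"jaw":0.085,"translation":[0,0,0.02],"spin":0},{"jaw":0.085,"translation":[0,0,0.02],"spin":0},{"jaw":0.085,"translation":[0,0,0.015],"spin":0},{"jaw":0.085,"translation":[0,0,0.015],"spin":0},{"jaw":0.085,"translation":[0,0,0.01],"spin":0},{"jaw":0.06,"translation":[0,0,0],"spin":0},{"jaw":0.04,"translation":[0,0,0],"spin":0}], "squeeze": 40}}

```text
time: 5.62
tool_pos: [516.6, -297.2, 10.9]
tcp_rot: [-179.9, -0.0, 59.4]
ft_force: [0.2, 0.5, -0.4]
finger_gap: 63.6
grip_force: 0.0
```

Emit:
{"name": "carry_out", "arguments": {"commands": [{"jaw":0.02,"translation":[0,0,0],"spin":0},{"jaw":0.02,"translation":[0,0,0],"spin":0},{"jaw":0.02,"translation":[0,0,0],"spin":0},{"jaw":0.02,"translation":[0,0,0],"spin":0},{"jaw":0.02,"translation":[0,0,0],"spin":0},{"jaw":0.02,"translation":[0,0,0],"spin":0},{"jaw":0.02,"translation":[0,0,0],"spin":0},{"jaw":0.02,"translation":[0,0,0],"spin":0}]}}

```text
time: 6.28
tool_pos: [518.0, -298.1, 12.8]
tcp_rot: [179.9, 0.0, 59.4]
ft_force: [0.1, -0.3, 6.3]
finger_gap: 24.1
grip_force: 40.4
```

Emit:
{"name": "carry_out", "arguments": {"commands": [{"jaw":0.02,"translation":[0,0,-0.005],"spin":0},{"jaw":0.02,"translation":[0,0,-0.01],"spin":0},{"jaw":0.02,"translation":[0,0,-0.02],"spin":0},{"jaw":0.02,"translation":[0,0,-0.025],"spin":0},{"jaw":0.02,"translation":[0,0,-0.025],"spin":0},{"jaw":0.02,"translation":[0,0,-0.025],"spin":0},{"jaw":0.02,"translation":[0,0,-0.02],"spin":0},{"jaw":0.02,"translation":[0,0,-0.01],"spin":0}]}}

```text
time: 6.95
tool_pos: [518.2, -298.3, 155.6]
tcp_rot: [179.7, 0.0, 59.4]
ft_force: [0.4, -0.5, 0.5]
finger_gap: 23.3
grip_force: 39.7
```

Emit:
{"name": "carry_out", "arguments": {"commands": [{"jaw":0.02,"translation":[0,0,0],"spin":-0.0973},{"jaw":0.02,"translation":[0,0,0],"spin":-0.0973},{"jaw":0.02,"translation":[0,0,0],"spin":-0.0973},{"jaw":0.02,"translation":[0,0,0],"spin":-0.0973},{"jaw":0.02,"translation":[0,0,0],"spin":-0.0973},{"jaw":0.02,"translation":[0,0,0],"spin":-0.0973},{"jaw":0.02,"translation":[0,0,0],"spin":-0.0973},{"jaw":0.02,"translation":[0,0,0],"spin":-0.0973}]}}

```text
time: 7.62
tool_pos: [516.5, -297.1, 150.7]
tcp_rot: [-180.0, -0.1, 104.3]
ft_force: [-0.1, 0.7, -1.0]
finger_gap: 23.9
grip_force: 39.7
```

Emit:
{"name": "carry_out", "arguments": {"commands": [{"jaw":0.02,"translation":[0.03,0.003,0],"spin":0},{"jaw":0.02,"translation":[0.03,0.003,0],"spin":0},{"jaw":0.02,"translation":[0.03,0.003,0],"spin":0},{"jaw":0.02,"translation":[0.03,0.003,0],"spin":0},{"jaw":0.02,"translation":[0.03,0.003,0],"spin":0},{"jaw":0.02,"translation":[0.03,0.003,0],"spin":0},{"jaw":0.02,"translation":[0.03,0.003,0],"spin":0},{"jaw":0.02,"translation":[0.03,0.003,0],"spin":0}]}}

```text
time: 8.28
tool_pos: [481.3, -57.3, 150.9]
tcp_rot: [-180.0, -0.0, 104.0]
ft_force: [0.2, 0.5, -0.3]
finger_gap: 23.9
grip_force: 39.7
```

Emit:
{"name": "carry_out", "arguments": {"commands": [{"jaw":0.02,"translation":[0.03,0.003,0],"spin":0},{"jaw":0.02,"translation":[0.03,0.003,0],"spin":0},{"jaw":0.02,"translation":[0.03,0.003,0],"spin":0},{"jaw":0.02,"translation":[0.03,0.003,0],"spin":0},{"jaw":0.02,"translation":[0.03,0.003,0],"spin":0},{"jaw":0.02,"translation":[0.03,0.003,0],"spin":0},{"jaw":0.02,"translation":[0.02,0.003,0],"spin":0},{"jaw":0.02,"translation":[0.01,0.003,0],"spin":0}]}}

```text
time: 8.95
tool_pos: [453.5, 153.1, 151.0]
tcp_rot: [-180.0, -0.0, 104.1]
ft_force: [-0.5, -0.4, -1.0]
finger_gap: 23.6
grip_force: 39.7
```

Run:
```python
from h import *
q=r.sense();print(q["time"],q["tool_pos"],q["tcp_rot"],q["finger_gap"],q["grip_force"])
w=r.snapshot("wrist");cv2.imwrite("pics/w2.png",w["pixels"])
for t in("corner","long_fence","end_stop"):
    for d in r.landmark_of(w,t)[:2]: print(t,d["score"],d["xy"],ray(w,d["xy"],12))
for t in("long_fence","end_stop","guide"):
    for d in r.regions_of(w,t)[:1]:
        c=max(cv2.findContours(d["pixels"].astype(np.uint8),0,2)[0],key=cv2.contourArea)
        print(t,d["score"],[ray(w,p,20 if t!="guide" else 12)[:2].tolist() for p in cv2.boxPoints(cv2.minAreaRect(c))],cv2.boxPoints(cv2.minAreaRect(c)).round().tolist())
```

```text
8.95 [453.5275103  153.06148725 150.99231984] [-1.79954813e+02 -4.15401316e-02  1.04128415e+02] 23.64708715191181 39.66103255748749
corner 0.94 [341.9, 61.0] [472.6 280.4  12. ]
long_fence 0.7 [346.5, 148.8] [497.5 212.8  12. ]
end_stop 0.96 [299.7, 53.6] [437.1 277.2  12. ]
long_fence 0.94 [[509.7, 130.4], [471.2, 294.2], [486.6, 297.1], [527.9, 133.7]] [[335.0, 240.0], [347.0, 40.0], [367.0, 41.0], [354.0, 241.0]]
end_stop 0.95 [[401.0, 276.6], [468.0, 293.4], [472.4, 278.8], [404.4, 261.7]] [[256.0, 40.0], [343.0, 40.0], [343.0, 61.0], [256.0, 61.0]]
guide 0.87 [[354.7, 276.0], [497.7, 311.9], [559.4, 132.1], [388.4, 89.1]] [[201.0, 28.0], [383.0, 28.0], [383.0, 247.0], [201.0, 247.0]]
```

View pics/w2.png

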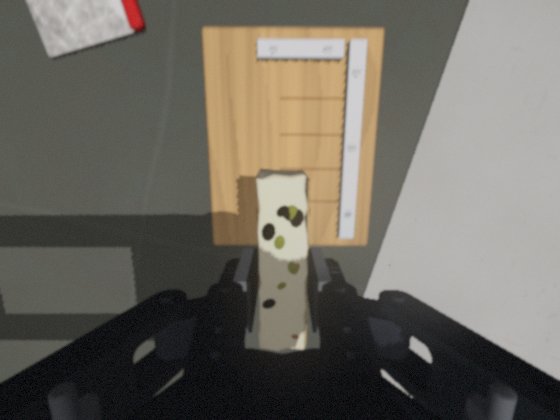

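The wrist view shows the guide's corner at (342,61), with the bar between the fingers. Its top face is 50 px wide at the front (row 175) and 73 px at the rear (row 350), which suggests it has pitched nose-down in the grip. I'll quantify that.

Run:
```python
from h import *
from scipy.optimize import least_squares
from scipy.spatial.transform import Rotation as R
q=r.sense();w=r.snapshot("wrist")
T=R.from_euler("xyz",q["tcp_rot"],degrees=True).as_matrix();o=np.array(q["tool_pos"])
uv=np.array([[257,178],[306,178],[246,350],[320,350]],float)
def pts(p):
    a,z,th,b=p  # top centre along tool x, tool z; pitch; lateral
    out=[]
    for l,y in((45.5,-13),(45.5,13),(-45.5,-13),(-45.5,13)):
        out.append(o+T@np.array([a+l*np.cos(th),b+y,z+l*np.sin(th)]))
    P=np.array([proj(w,x) for x in out])
    return P
f=lambda p:(np.sort(pts(p)[:2,0]).tolist()+pts(p)[:2,1].tolist()+np.sort(pts(p)[2:,0]).tolist()+pts(p)[2:,1].tolist())
t=[257,306,178,178,246,320,350,350]
for z0 in(-10,-40):
    s=least_squares(lambda p:np.array(f(p))-t,[0,z0,.3,0]);print(s.x.round(2),np.degrees(s.x[2]).round(1),s.cost.round(1),s.fun.round(1))
s=r.snapshot("side");cv2.imwrite("pics/s2.png",cv2.resize(s["pixels"][120:270,150:350],(800,600),interpolation=cv2.INTER_CUBIC))
```

```text
[ 14.42 -12.1    1.01  -0.06] 57.8 1.4 [ 1.5 -0.1 -0.  -0.1 -0.6 -0.3  0.1  0. ]
[ 14.42 -12.1    1.01  -0.06] 57.8 1.4 [ 1.5 -0.1 -0.  -0.1 -0.6 -0.3  0.1  0. ]
```

View pics/s2.png

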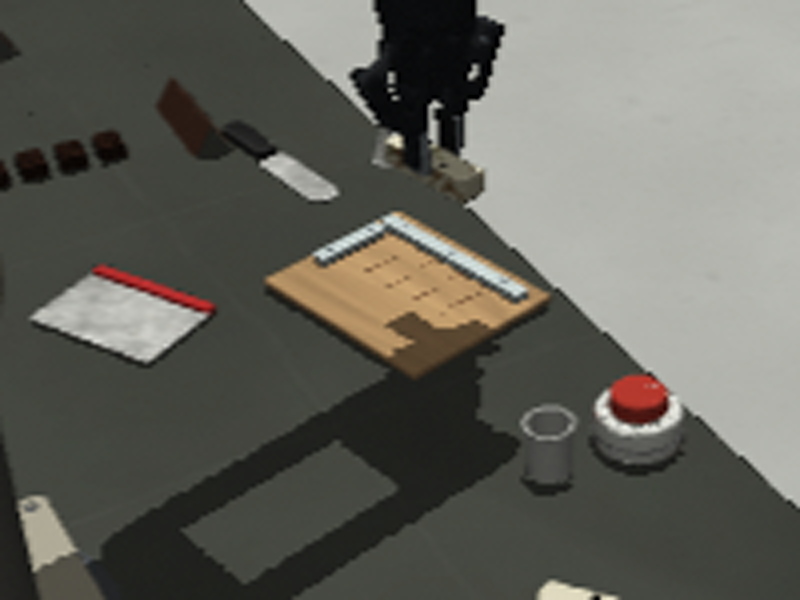

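Run:
```python
from h import *
from scipy.spatial.transform import Rotation as R
q=r.sense();T=R.from_euler("xyz",q["tcp_rot"],degrees=True).as_matrix();o=np.array(q["tool_pos"])
print(q["time"],o.round(1))
w=r.snapshot("wrist")
S={n:r.snapshot(n) for n in("side","scene")}
for n,s in S.items():
  for nm,(a,z,th) in {"tilt":(14.4,-12.1,1.01),"level":(0,-9,0)}.items():
    P=[]
    for h in(0,21):
      for l in(45.5,-45.5):
        for y in(-13,13):
            v=np.array([a+l*np.cos(th)-h*np.sin(th),y,z+l*np.sin(th)+h*np.cos(th)]);P.append(proj(s,o+T@v))
    off=np.array([150,120]) if n=="side" else 0
    P=(np.array(P)-off)*(4 if n=="side" else 1)
    print(n,nm,P.round().astype(int).tolist())
  for d in r.regions_of(s,"nougat_bar"): 
    print(d["score"],d["xy"],cv2.boundingRect(d["pixels"].astype(np.uint8)))
for nm,(a,z,th) in {"level":(0,-9,0)}.items():
    print([proj(w,o+T@np.array([a+l,y,z])).round().tolist() for l in(45.5,-45.5) for y in(-13,13)])
c=S["scene"]["pixels"]; p=proj(S["scene"],o).astype(int);print(p)
y0,x0=max(0,p[1]-45),max(0,p[0]-60)
a=cv2.resize(c[y0:y0+90,x0:x0+120],(800,600),interpolation=cv2.INTER_CUBIC);cv2.imwrite("pics/sc2.png",a);print(x0,y0)
```

```text
9.4 [454.8 149.9 151.3]
side tilt [[388, 183], [413, 171], [425, 116], [451, 104], [404, 204], [429, 191], [442, 137], [468, 125]]
side level [[379, 140], [405, 128], [460, 182], [486, 169], [381, 164], [406, 151], [461, 206], [487, 193]]
0.91 [305.8, 278.3] (282, 266, 49, 26)
scene tilt [[232, 217], [222, 213], [242, 176], [231, 172], [237, 215], [226, 211], [247, 174], [236, 170]]
scene level [[229, 207], [218, 203], [251, 180], [241, 176], [230, 214], [219, 210], [251, 187], [241, 183]]
0.79 [229.9, 201.7] (220, 187, 20, 27)
[[252.0, 175.0], [313.0, 175.0], [257.0, 353.0], [308.0, 353.0]]
[235 194]
175 149
```

View pics/sc2.png

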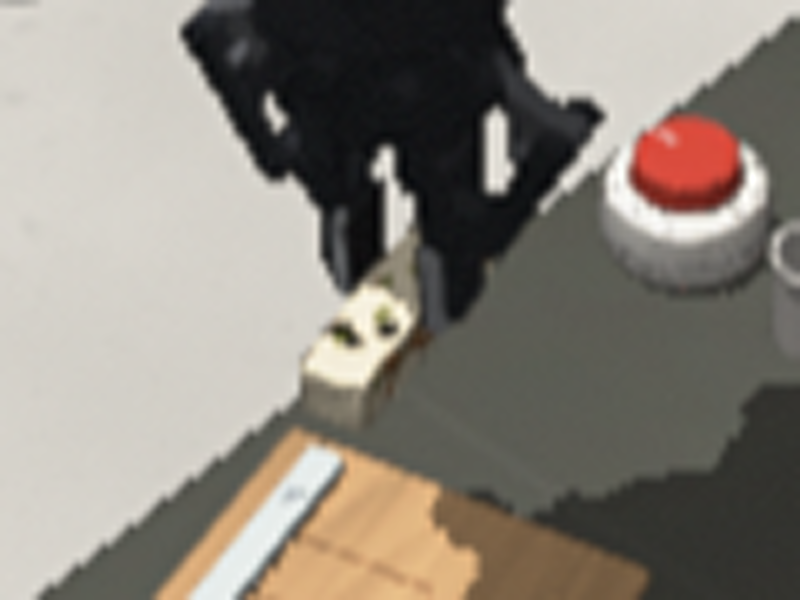

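The level-bar projection matches the side view exactly (corners (379,140) to (487,193)) and the scene view too, so the bar is level and my width reading was misled by finger shading. Next I go above the pre-contact point, 20 mm short of both fences, and down.

Emit:
{"name": "carry_out", "arguments": {"commands": [{"jaw":0.02,"translation":[0.019,0.0055,0],"spin":0},{"jaw":0.02,"translation":[0.019,0.0055,0],"spin":0},{"jaw":0.02,"translation":[0.018,0.006,0],"spin":0},{"jaw":0.02,"translation":[0,0,0.024],"spin":0},{"jaw":0.02,"translation":[0,0,0.024],"spin":0},{"jaw":0.02,"translation":[0,0,0.024],"spin":0},{"jaw":0.02,"translation":[0,0,0.024],"spin":0},{"jaw":0.02,"translation":[0,0,0.02],"spin":0}]}}

```text
time: 10.32
tool_pos: [457.0, 209.1, 33.6]
tcp_rot: [-179.9, 0.0, 104.0]
ft_force: [-0.4, -0.4, -0.8]
finger_gap: 23.9
grip_force: 39.7
```

Emit:
{"name": "carry_out", "arguments": {"commands": [{"jaw":0.02,"translation":[0,0,0],"spin":0},{"jaw":0.02,"translation":[0,0,0.002],"spin":0},{"jaw":0.02,"translation":[0,0,0.002],"spin":0},{"jaw":0.02,"translation":[0,0,0.002],"spin":0},{"jaw":0.02,"translation":[0,0,0.001],"spin":0},{"jaw":0.02,"translation":[0,0,0.001],"spin":0},{"jaw":0.02,"translation":[0,0,0],"spin":0},{"jaw":0.02,"translation":[0,0,0],"spin":0}]}}

```text
time: 10.98
tool_pos: [457.9, 209.3, 27.7]
tcp_rot: [180.0, -0.0, 104.0]
ft_force: [0.1, -1.1, -1.1]
finger_gap: 24.0
grip_force: 39.6
```

Run:
```python
from h import *
q=r.sense();print(q["time"],q["tool_pos"],q["tcp_rot"],q["ft_force"],q["wrist_torque"])
for n in("wrist","side","scene"):
    w=r.snapshot(n)
    for t in("corner","nougat_bar"):
        for d in r.landmark_of(w,t)[:2]: print(n,t,d["score"],d["xy"],ray(w,d["xy"],12))
    if n=="wrist":
        cv2.imwrite("pics/w3.png",w["pixels"])
        for t in("long_fence","end_stop","nougat_bar"):
            for d in r.regions_of(w,t)[:1]:
                c=max(cv2.findContours(d["pixels"].astype(np.uint8),0,2)[0],key=cv2.contourArea);b=cv2.boxPoints(cv2.minAreaRect(c))
                print(t,[ray(w,p,20 if t!="nougat_bar" else 33)[:2].tolist() for p in b],b.round().tolist())
```

```text
10.9833 [457.85768868 209.34475328  27.69578977] [ 1.79963447e+02 -3.96196763e-03  1.04001268e+02] [ 0.09810025 -1.05514807 -1.09439853] [-0.0022095   0.03298423  0.00983139]
wrist corner 0.71 [349.0, 127.4] [473.9 280.7  12. ]
wrist nougat_bar 0.9 [279.7, 254.0] [456.8 207.4  12. ]
long_fence [[493.9, 195.3], [470.8, 294.8], [485.8, 297.4], [511.7, 198.2]] [[341.0, 295.0], [355.0, 95.0], [389.0, 97.0], [374.0, 298.0]]
end_stop [[400.9, 276.8], [468.2, 293.5], [472.3, 280.0], [403.4, 262.9]] [[197.0, 96.0], [349.0, 96.0], [349.0, 128.0], [197.0, 128.0]]
nougat_bar [[453.3, 159.9], [434.7, 252.8], [458.4, 258.1], [481.3, 166.0]] [[251.0, 350.0], [255.0, 169.0], [310.0, 170.0], [306.0, 352.0]]
side nougat_bar 0.71 [252.6, 186.3] [468.2 228.1  12. ]
side nougat_bar 0.64 [304.5, 281.8] [ 374.2 -236.4   12. ]
scene corner 0.9 [193.1, 266.4] [470.8 277.8  12. ]
scene nougat_bar 0.98 [353.9, 172.4] [ 373.4 -216.2   12. ]
scene nougat_bar 0.5 [218.6, 247.9] [465.2 205.   12. ]
```

View pics/w3.png

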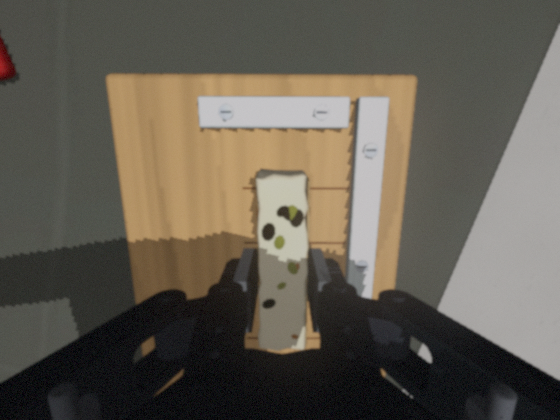

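The bar is level and parallel to the fence, about 17–20 mm short on both sides: front edge at row 170, stop at row 128, fence face at column 345. I'll set it down gently.

Emit:
{"name": "carry_out", "arguments": {"commands": [{"jaw":0.02,"translation":[0,0,0.001],"spin":0},{"jaw":0.02,"translation":[0,0,0.001],"spin":0},{"jaw":0.02,"translation":[0,0,0.001],"spin":0},{"jaw":0.02,"translation":[0,0,0.0005],"spin":0},{"jaw":0.02,"translation":[0,0,0],"spin":0},{"jaw":0.02,"translation":[0,0,0],"spin":0},{"jaw":0.02,"translation":[0,0,0],"spin":0},{"jaw":0.02,"translation":[0,0,0],"spin":0}]}}

```text
time: 12.25
tool_pos: [457.6, 209.3, 24.7]
tcp_rot: [-180.0, 0.0, 104.0]
ft_force: [-6.6, -2.6, 11.6]
finger_gap: 23.9
grip_force: 41.0
```

Emit:
{"name": "carry_out", "arguments": {"commands": [{"jaw":0.02,"translation":[0,0,-0.0005],"spin":0},{"jaw":0.02,"translation":[0,0.002,0],"spin":0},{"jaw":0.02,"translation":[0,0.002,0],"spin":0},{"jaw":0.02,"translation":[0,0.002,0],"spin":0},{"jaw":0.02,"translation":[0,0.002,0],"spin":0},{"jaw":0.02,"translation":[0,0.002,0],"spin":0},{"jaw":0.02,"translation":[0,0,0],"spin":0},{"jaw":0.02,"translation":[0,0,0],"spin":0}]}}

```text
time: 12.92
tool_pos: [467.8, 211.9, 24.8]
tcp_rot: [180.0, -0.0, 104.0]
ft_force: [-2.0, -0.8, 5.1]
finger_gap: 24.0
grip_force: 40.3
```

Emit:
{"name": "carry_out", "arguments": {"commands": [{"jaw":0.02,"translation":[0.003,0.001,0],"spin":0},{"jaw":0.02,"translation":[0.003,0.001,0],"spin":0},{"jaw":0.02,"translation":[0.003,0.001,0],"spin":0},{"jaw":0.02,"translation":[0.002,0.001,0],"spin":0},{"jaw":0.02,"translation":[0.002,0.001,0],"spin":0},{"jaw":0.02,"translation":[0.001,0.001,0],"spin":0},{"jaw":0.02,"translation":[0,0,0],"spin":0},{"jaw":0.02,"translation":[0,0,0],"spin":0}]}}

```text
time: 13.58
tool_pos: [470.3, 227.0, 24.8]
tcp_rot: [179.9, 0.0, 104.0]
ft_force: [-0.6, -2.1, 5.1]
finger_gap: 23.7
grip_force: 40.4
```

Emit:
{"name": "carry_out", "arguments": {"commands": [{"jaw":0.02,"translation":[0,0.0005,0],"spin":0},{"jaw":0.02,"translation":[0,0.0005,0],"spin":0},{"jaw":0.02,"translation":[0,0.0005,0],"spin":0},{"jaw":0.02,"translation":[0,0.0005,0],"spin":0},{"jaw":0.02,"translation":[0,0,0],"spin":0},{"jaw":0.02,"translation":[0,0,0],"spin":0},{"jaw":0.02,"translation":[0,0,0],"spin":0},{"jaw":0.02,"translation":[0,0,0],"spin":0}]}}

```text
time: 14.25
tool_pos: [471.4, 227.4, 24.8]
tcp_rot: [-180.0, -0.0, 104.0]
ft_force: [-4.3, -2.3, 9.2]
finger_gap: 23.4
grip_force: 40.8
```

Emit:
{"name": "carry_out", "arguments": {"commands": [{"jaw":0.02,"translation":[0,0.0005,0],"spin":0},{"jaw":0.02,"translation":[0,0.0005,0],"spin":0},{"jaw":0.02,"translation":[0,0.0005,0],"spin":0},{"jaw":0.02,"translation":[0,0,0],"spin":0},{"jaw":0.02,"translation":[0,0,0],"spin":0},{"jaw":0.02,"translation":[0,0,0],"spin":0},{"jaw":0.02,"translation":[0,0,0],"spin":0},{"jaw":0.02,"translation":[0,0,0],"spin":0}]}}

```text
time: 14.92
tool_pos: [472.8, 227.9, 24.8]
tcp_rot: [-180.0, -0.0, 104.0]
ft_force: [-4.3, -1.4, 9.7]
finger_gap: 23.9
grip_force: 40.8
```

Emit:
{"name": "carry_out", "arguments": {"commands": [{"jaw":0.02,"translation":[0,0.0005,0],"spin":0},{"jaw":0.02,"translation":[0,0.0005,0],"spin":0},{"jaw":0.02,"translation":[0,0.0005,0],"spin":0},{"jaw":0.02,"translation":[0,0.0005,0],"spin":0},{"jaw":0.02,"translation":[0,0,0],"spin":0},{"jaw":0.02,"translation":[0,0,0],"spin":0},{"jaw":0.02,"translation":[0,0,0],"spin":0},{"jaw":0.02,"translation":[0,0,0],"spin":0}]}}

```text
time: 15.58
tool_pos: [474.8, 228.4, 24.8]
tcp_rot: [-180.0, -0.0, 104.0]
ft_force: [-5.0, -1.3, 9.4]
finger_gap: 23.8
grip_force: 40.8
```

Emit:
{"name": "carry_out", "arguments": {"commands": [{"jaw":0.02,"translation":[0,0.0005,0],"spin":0},{"jaw":0.02,"translation":[0,0.0005,0],"spin":0},{"jaw":0.02,"translation":[0,0.0005,0],"spin":0},{"jaw":0.02,"translation":[0,0.0005,0],"spin":0},{"jaw":0.02,"translation":[0,0,0],"spin":0},{"jaw":0.02,"translation":[0,0,0],"spin":0},{"jaw":0.02,"translation":[0,0,0],"spin":0},{"jaw":0.02,"translation":[0,0,0],"spin":0}]}}

```text
time: 16.25
tool_pos: [476.0, 228.7, 24.8]
tcp_rot: [-179.9, -0.0, 104.0]
ft_force: [-8.8, -2.4, 14.5]
finger_gap: 23.8
grip_force: 41.3
```

Run:
```python
from h import *
q=r.sense();print(q["tool_pos"],q["ft_force"],q["wrist_torque"])
w=r.snapshot("wrist")
for d in r.landmark_of(w,"corner"): print(d["score"],d["xy"],ray(w,d["xy"],12))
for t,z in(("long_fence",20),("end_stop",20),("nougat_bar",33)):
    for d in r.regions_of(w,t)[:1]:
        c=max(cv2.findContours(d["pixels"].astype(np.uint8),0,2)[0],key=cv2.contourArea);b=cv2.boxPoints(cv2.minAreaRect(c))
        print(t,[ray(w,p,z)[:2].tolist() for p in b],b.round().tolist())
cv2.imwrite("pics/w4.png",cv2.resize(w["pixels"][80:380,180:400],(586,600*1),interpolation=cv2.INTER_CUBIC)) if 0 else cv2.imwrite("pics/w4.png",cv2.resize(w["pixels"][90:300,200:400],(570,600)))
```

```text
[475.99009772 228.73126111  24.77215038] [-8.80462727 -2.37273535 14.50284779] [-0.43997747  1.44894199 -0.01358771]
0.8 [303.2, 154.8] [473.3 282.   12. ]
long_fence [[486.3, 232.6], [471.9, 294.4], [485.9, 297.4], [501.9, 235.9]] [[304.0, 257.0], [308.0, 129.0], [339.0, 130.0], [335.0, 258.0]]
end_stop [[401.2, 277.2], [468.0, 293.9], [471.8, 279.8], [403.2, 262.7]] [[150.0, 128.0], [300.0, 128.0], [300.0, 160.0], [150.0, 160.0]]
nougat_bar [[452.9, 272.4], [475.5, 278.1], [499.8, 189.1], [473.1, 182.4]] [[255.0, 169.0], [309.0, 169.0], [309.0, 350.0], [255.0, 350.0]]
```

View pics/w4.png

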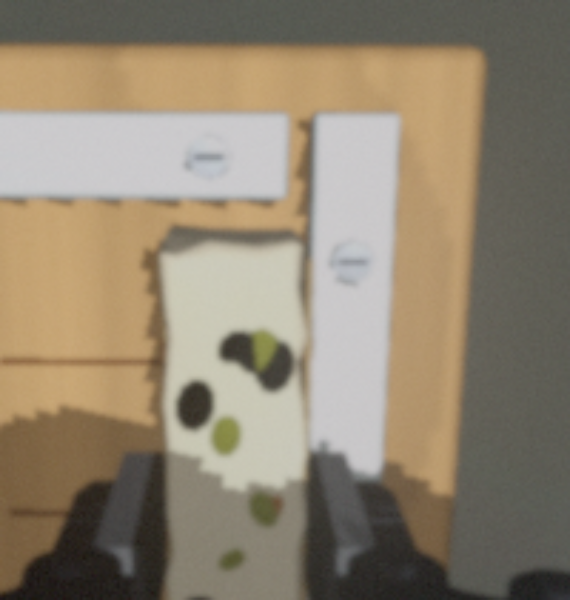

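The bar's long side is now touching the fence at column ~309; a gap of a few mm to the end stop remains. I'll ease the down-pressure and slide toward the stop.

Emit:
{"name": "carry_out", "arguments": {"commands": [{"jaw":0.02,"translation":[0,0,-0.0005],"spin":0},{"jaw":0.02,"translation":[0.001,0,0],"spin":0},{"jaw":0.02,"translation":[0.001,0,0],"spin":0},{"jaw":0.02,"translation":[0.001,0,0],"spin":0},{"jaw":0.02,"translation":[0.001,0,0],"spin":0},{"jaw":0.02,"translation":[0,0,0],"spin":0},{"jaw":0.02,"translation":[0,0,0],"spin":0},{"jaw":0.02,"translation":[0,0,0],"spin":0}]}}

```text
time: 17.17
tool_pos: [475.5, 231.2, 24.8]
tcp_rot: [-179.9, 0.1, 104.0]
ft_force: [-5.1, -9.2, 10.2]
finger_gap: 23.8
grip_force: 40.8
```

Emit:
{"name": "carry_out", "arguments": {"commands": [{"jaw":0.02,"translation":[0.0005,0,0],"spin":0},{"jaw":0.02,"translation":[0.0005,0,0],"spin":0},{"jaw":0.02,"translation":[0.0005,0,0],"spin":0},{"jaw":0.02,"translation":[0.0005,0,0],"spin":0},{"jaw":0.02,"translation":[0,0,0],"spin":0},{"jaw":0.02,"translation":[0,0,0],"spin":0},{"jaw":0.02,"translation":[0,0,0],"spin":0},{"jaw":0.02,"translation":[0,0,0],"spin":0}]}}

```text
time: 17.83
tool_pos: [475.1, 233.0, 24.8]
tcp_rot: [-179.9, 0.1, 104.0]
ft_force: [-5.0, -9.8, 8.9]
finger_gap: 23.8
grip_force: 40.8
```

Emit:
{"name": "carry_out", "arguments": {"commands": [{"jaw":0.02,"translation":[0.0005,0,0],"spin":0},{"jaw":0.02,"translation":[0.0005,0,0],"spin":0},{"jaw":0.02,"translation":[0.0005,0,0],"spin":0},{"jaw":0.02,"translation":[0.0005,0,0],"spin":0},{"jaw":0.02,"translation":[0,0,0],"spin":0},{"jaw":0.02,"translation":[0,0,0],"spin":0},{"jaw":0.02,"translation":[0,0,0],"spin":0},{"jaw":0.02,"translation":[0,0,0],"spin":0}]}}

```text
time: 18.5
tool_pos: [474.9, 233.5, 24.8]
tcp_rot: [-179.9, 0.2, 104.0]
ft_force: [-3.6, -16.7, 10.9]
finger_gap: 24.0
grip_force: 40.9
```

Emit:
{"name": "carry_out", "arguments": {"commands": [{"jaw":0.02,"translation":[0.0005,0,0],"spin":0},{"jaw":0.02,"translation":[0.0005,0,0],"spin":0},{"jaw":0.02,"translation":[0.0005,0,0],"spin":0},{"jaw":0.02,"translation":[0.0005,0,0],"spin":0},{"jaw":0.02,"translation":[0,0,0],"spin":0},{"jaw":0.02,"translation":[0,0,0],"spin":0},{"jaw":0.02,"translation":[0,0,0],"spin":0},{"jaw":0.02,"translation":[0,0,0],"spin":0}]}}

```text
time: 19.17
tool_pos: [474.9, 233.7, 24.8]
tcp_rot: [-179.8, 0.4, 104.0]
ft_force: [-0.4, -26.7, 11.9]
finger_gap: 23.8
grip_force: 41.1
```

Emit:
{"name": "carry_out", "arguments": {"commands": [{"jaw":0.02,"translation":[-0.0005,0.0005,0],"spin":0},{"jaw":0.02,"translation":[-0.0005,0.0005,0],"spin":0},{"jaw":0.02,"translation":[0,0.0005,0],"spin":0},{"jaw":0.02,"translation":[0,0.0005,0],"spin":0},{"jaw":0.02,"translation":[0,0,0],"spin":0},{"jaw":0.02,"translation":[0,0,0],"spin":0},{"jaw":0.02,"translation":[0,0,0],"spin":0},{"jaw":0.02,"translation":[0,0,0],"spin":0}]}}

```text
time: 19.83
tool_pos: [475.0, 233.6, 24.8]
tcp_rot: [-179.6, 0.3, 104.0]
ft_force: [-12.1, -23.2, 22.5]
finger_gap: 23.6
grip_force: 42.2
```

Emit:
{"name": "carry_out", "arguments": {"commands": [{"jaw":0.02,"translation":[0,0,-0.0005],"spin":0},{"jaw":0.02,"translation":[0,0.0005,-0.0005],"spin":0},{"jaw":0.02,"translation":[0,0.0005,0],"spin":0},{"jaw":0.02,"translation":[0,0,0],"spin":0},{"jaw":0.02,"translation":[0,0,0],"spin":0},{"jaw":0.02,"translation":[0,0,0],"spin":0},{"jaw":0.02,"translation":[0,0,0],"spin":0},{"jaw":0.02,"translation":[0,0,0],"spin":0}]}}

```text
time: 20.5
tool_pos: [475.0, 233.6, 24.8]
tcp_rot: [-179.5, 0.4, 104.0]
ft_force: [-12.3, -24.4, 17.7]
finger_gap: 23.7
grip_force: 41.6
```

Run:
```python
from h import *
q=r.sense();print(q["time"],q["tool_pos"],q["tcp_rot"],q["ft_force"],q["wrist_torque"])
w=r.snapshot("wrist");cv2.imwrite("pics/w5.png",cv2.resize(w["pixels"][90:300,200:400],(570,600)))
for t,z in(("long_fence",20),("end_stop",20),("nougat_bar",33)):
    for d in r.regions_of(w,t)[:1]:
        c=max(cv2.findContours(d["pixels"].astype(np.uint8),0,2)[0],key=cv2.contourArea);b=cv2.boxPoints(cv2.minAreaRect(c))
        print(t,[ray(w,p,z)[:2].tolist() for p in b],b.round().tolist())
```

```text
20.5 [475.02264007 233.63552357  24.77607236] [-179.50734234    0.35008354  103.98262249] [-12.33571302 -24.42975917  17.65443545] [-3.92087875  2.02549596 -0.20972715]
long_fence [[485.0, 238.0], [471.9, 295.1], [485.7, 298.0], [500.3, 241.1]] [[303.0, 256.0], [308.0, 138.0], [339.0, 140.0], [334.0, 257.0]]
end_stop [[400.9, 277.2], [467.9, 293.9], [471.7, 279.6], [402.9, 262.4]] [[150.0, 139.0], [299.0, 139.0], [299.0, 171.0], [150.0, 171.0]]
nougat_bar [[452.6, 276.7], [474.8, 282.3], [499.0, 193.9], [472.7, 187.2]] [[256.0, 171.0], [309.0, 171.0], [309.0, 350.0], [256.0, 350.0]]
```

View pics/w5.png

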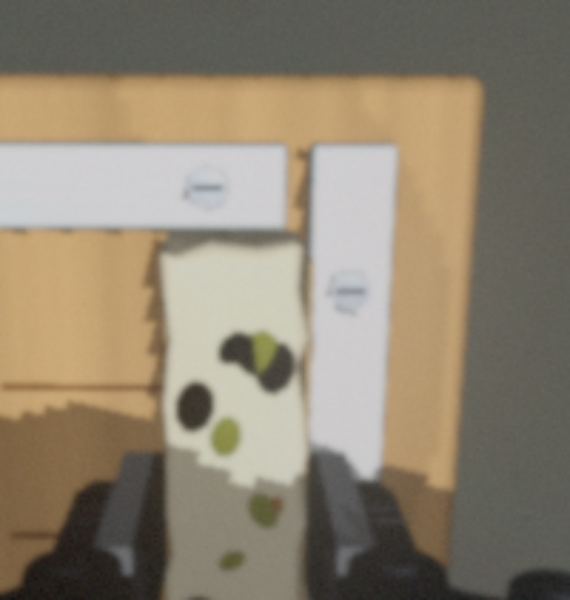

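Seated: bar end at the stop's edge (row ~171), and the side on the fence line within a millimetre. To make sure the fence load isn't just friction, I'll ease the downward and end-stop loads and add a little toward the fence.

Emit:
{"name": "carry_out", "arguments": {"commands": [{"jaw":0.02,"translation":[-0.0005,0,-0.0005],"spin":0},{"jaw":0.02,"translation":[-0.0005,0.0005,-0.0005],"spin":0},{"jaw":0.02,"translation":[0,0.0005,0],"spin":0},{"jaw":0.02,"translation":[0,0.0005,0],"spin":0},{"jaw":0.02,"translation":[0,0,0],"spin":0},{"jaw":0.02,"translation":[0,0,0],"spin":0},{"jaw":0.02,"translation":[0,0,0],"spin":0},{"jaw":0.02,"translation":[0,0,0],"spin":0}]}}

```text
time: 21.37
tool_pos: [475.1, 233.6, 24.8]
tcp_rot: [-179.3, 0.3, 104.0]
ft_force: [-16.3, -19.8, 14.2]
finger_gap: 23.8
grip_force: 41.4
```

Emit:
{"name": "carry_out", "arguments": {"commands": [{"jaw":0.02,"translation":[0.0005,0,0],"spin":0},{"jaw":0.02,"translation":[0.0005,0,0],"spin":0},{"jaw":0.02,"translation":[0,0,0],"spin":0},{"jaw":0.02,"translation":[0,0,0],"spin":0},{"jaw":0.02,"translation":[0,0,0],"spin":0},{"jaw":0.02,"translation":[0,0,0],"spin":0},{"jaw":0.02,"translation":[0,0,0],"spin":0},{"jaw":0.02,"translation":[0,0,0],"spin":0}]}}

```text
time: 22.03
tool_pos: [475.1, 233.7, 24.9]
tcp_rot: [-179.3, 0.4, 104.0]
ft_force: [-14.4, -23.4, 15.8]
finger_gap: 23.4
grip_force: 41.5
```

```bash
python3 -c "
from h import *
q=r.sense();print(q['tool_pos'],q['tcp_rot'],q['ft_force'],q['grip_force'])
print(r.hand_in())"
```

```text
[475.10560524 233.6623351   24.86001418] [-179.34237961    0.35675938  103.99052574] [-14.36747113 -23.43199467  15.80154086] 41.47799491882324
the job is handed in; nothing more can be done
None
```

I handed the job in at about 22 s with the nougat bar flat in the guide's corner, still gripped at about 41 N and pushed about 20 N each way toward the long fence and the end stop by the wrist force reading; the hand-in gave no verdict.

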